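# Change over the three glass-blowing moulds

### The arm

A 6-joint arm with a two-finger parallel gripper is mounted at the origin on the work surface. World frame = base frame: x ahead of the robot, y to its left, z up, the work surface at z = 0. Lengths are in m, angles in rad, forces in N, time in s.
With the tool pointing down it reaches from about 0.35 to 0.975 m from the base axis. Payload 4.9 kg.
Tool frame: the origin (TCP) lies midway between the tips of the shut fingers; the grasp point (between the pads) lies 19 mm behind it; z points along the fingers, y is the line along which they close (so a half turn about z gives the same grasp; the last joint's range is limited). The gripper opens to 85 mm and grips with 20 to 120 N. Pads are 22 mm wide; open, the fingers measure 114 mm over their backs; the gripper's body (76 mm by 85 mm) begins 54 mm behind the grasp point. The pads swing forward as they close: fully open they stand 13 mm farther back than shut.
Start: joints at [1.202, 0.053, 1.613, -0, 1.476, -0.119], TCP at [0.154, 0.606, 0.231] pointing down, gripper open.
Joint ranges: [-3.01, 3.01], [-1.01, 2.22], [0.06, 2.58], [-1.02, 4.17], [0.09, 2.62], [-3.14, 3.14]. Speed limits (rad/s): [2.57, 2.57, 3.14, 3.14, 3.14, 3.14].

### API

Orientations are given as a unit quaternion [w, x, y, z].
In Python, from plant import state, grab_frame, camera_info, job_done, spot_in, masks_of, pinpoint gives the robot as it stands.
- The arm moves only by the shell command python3 -m handwheel 'ROWS' [OPENING]. ROWS is JSON, a list that holds one entry, the list of rows, each a list of 6 numbers: the shift along the world's x, y, z in m, then the turn, a rotation vector about the world's x, y, z in degrees. In form: [[[tx, ty, tz, ax, ay, az], ...]]. A call has 1 to 20 rows; each row shifts and turns the commanded pose from where the row before left it; what a row does not reach is not made up. A row lasts 1/12 s, in which the tool goes at most 41.7 mm and 7.16 degrees, less where a joint would pass 70% of its speed; a pose out of reach is approached as far as the arm can. A call is refused whole if a number of a shift passes 0.0417 or a number of a turn 7.16, either way. A call with a gripper value outside its range is refused whole. OPENING is the opening, from 0 (shut) to 1 (fully open), set as the call begins (- or left out, the last holds). The fingers move at their own pace and stop on an object; the grip force is fixed at half the most. Time passes only in rows, so rows that do not move let the fingers close. It gives the time, the measured TCP pose, the force, the opening and the grip force at its end, in the units of the state.
- state(): the state, without advancing time (a new reading comes with each control period).
- grab_frame(name): name is "side" or "top"; returns (picture, depth): 400x640x3 uint8, blue, green, red; 400x640 float32, m along the optical axis (not along the pixel's ray), 0 where there is no reading.
- camera_info(name): a dict with "fx", "fy", "cx", "cy" (pixels), "distortion" ([k1, k2, p1, p2, k3] as OpenCV has them; the pictures are not rectified), "T" (4x4, takes a point from camera to world coordinates). Camera axes: x right, y up, looking along -z (the intrinsics and any distortion apply to the point x, -y, -z); pixel columns grow to the right and rows downward; lengths in m; the calibration is good to about 2 mm. A picture is of the moment at which its call begins. camera_info takes no time and is no camera call.
- job_done(): hands the job in; it is judged then, once.
Trained networks look in the newest picture that a camera, given by its name, has taken for a name from the list of things; names that differ only in an ending like _2 or _b are one class to them, and where a whole thing is asked for, a point or a joint stands for the part that bears it (a point fixed in the world has none). Each returns a list of dicts, best first, with "conf" (0 to 1); they miss things now and then, are a little off and sometimes report something else, mostly with a low value. They report only what shows in the picture. A call takes as long as a camera call. They do not tell look-alikes from the thing itself.
- spot_in(camera, thing): "box" ([left, top, width, height] in pixels, round what is visible of it).
- masks_of(camera, thing): "region" (400x640 bool, what is visible of it) and "box" ([left, top, width, height] in pixels, round what is visible of it).
- pinpoint(camera, thing): "position" ([column, row] in pixels: a listed point, or the origin of a listed thing).
The state is a dict: "time": time; "joint_pos": joint angles; "joint_vel": joint speeds; "joint_efforts": joint torques, N m; "tool_pos": TCP position; "tool_rot": TCP orientation; "contact_force": force on the tool from outside, world axes, zero at the start; "ft_torque": the same for the moment, N m; "gripper_width": opening from 0.0 (shut) to 1.0 (fully open); "grasp_force": force on a finger pad.
Only numpy, scipy, OpenCV 4.12 (cv2) and the standard library are available. Lean on these libraries where they do the work, as an engineer would, in place of code of your own. Each camera call takes 0.05 s, during which the arm holds its last target. There are 200 camera calls.

### The job

Everything is cold, and the moulds are to be changed over for the next job: the round cup mould from the hotplate goes to the steel blowing plate, the square block mould from the blowing plate goes away into the wooden tray, and the tall brass optic mould from the tray goes to the hotplate. Each of these places holds one mould, so park a mould on the free half firebrick on the way; keep the moulds off the bare bench with its glass splinters, and set them down rather than dropping them. At the end each mould stands upright in the middle of its new place, and the glass flask and the glass vase still stand where they were.

Things in the scene. Friction and masses are not known exactly. Their poses are not given: they have to be found in the camera images.
- block_mould_center (a point): The square block mould, loose, at the start on the blowing plate: a dark brown-black block of two graphite halves, 52 x 52 mm and 60 mm high, 0.42 kg nominal, with a round hole 32 mm wide in the top. Small steel hinge knuckles stand out 7 mm in the middle of the +x face and a steel hasp 8 mm on the -x face; the +y and -y faces are plain and flat (rivet heads under 1 mm), so grip it across y. The point is its centre, 30 mm above its underside; z is up.
- optic_mould_center (a point): The optic mould, loose, at the start in the wooden tray: turned brass, 74 mm high, a barrel 44 mm in diameter on a foot flange 60 mm in diameter and 8 mm thick, with a star-shaped (fluted) hole in the top; 0.55 kg nominal. The point is on its axis, 37 mm above its underside; z is up. Round: any yaw grips.
- cup_mould_center (a point): The cup mould, loose, at the start on the hotplate: a low round black graphite puck, 60 mm in diameter and 40 mm high, with a bowl hollowed in the top; 0.20 kg nominal. The point is on its axis, 20 mm above its underside; z is up. Round: any yaw grips.
- plate_top (a point): The blowing plate, fixed: a bare square steel plate 120 x 120 mm, its two y edges folded up into lips 6 mm above the plate. The point is the middle of its flat top, 12 mm above the bench. Moulds stand here on the flat.
- hotplate_top (a point): The hotplate, fixed: a light grey box with a white square ceramic top, 120 x 120 mm, and a black control face with a knob on its -x side, 120 mm from the middle. The point is the middle of the white top, 75 mm above the bench.
- tray_floor (a point): The storage tray, fixed: a square wooden tray 140 x 140 mm, inside 124 x 124 mm, its rim 18 mm above the bench. The point is the middle of its inner floor, 8 mm above the bench (the rim stands 10 mm above that).
- brick_top (a point): The half firebrick, fixed and empty at the start: a cream block 114 x 114 mm and 64 mm high. The point is the middle of its flat top, 64 mm above the bench. The parking place; empty again at the end.
- bench_top (a point): The bench, fixed: a point on its flat grey top, at height 0. No mould may touch it.
- flask_center (a point): A finished conical flask of clear glass standing among the stations, 76 mm wide at the foot and 116 mm high. The point is its centre, 58 mm above its underside. Leave it standing.
- vase_center (a point): A finished small vase of green glass on a foot, 64 mm wide and 94 mm high. The point is its centre, 47 mm above its underside. Leave it standing.
Mind the look-alikes: they are no part of the job. Leave any green look-alike of the part that bears cup_mould_center alone.

How it is judged:
By the outcome, as a careful person would: the job done as asked, in the order asked, and still so for the second after the job is handed in, with the robot touching nothing.
It also fails if it takes over 128 s, if anything falls off the work surface, if the arm or the gripper's body presses on something with over 40 N, if the wrist force passes 120 N, or if a joint passes its speed limit or range.

## Working session

There is one attempt and no reset: what is moved stays moved. The work goes in short steps, Python scripts to look and compute and a shell command to move; the robot and the scene stay as the last step left them, time stands still between calls to the robot, and variables do not carry over. Pictures are saved under pics/ and viewed, at most 14 in all, crops included, and the job is handed in when it is done.

```bash
ls; mkdir -p pics; cat > h.py <<'E'
import numpy as np, cv2
from plant import *
THINGS=["block_mould_center","optic_mould_center","cup_mould_center","plate_top","hotplate_top","tray_floor","brick_top","flask_center","vase_center"]
def ray(cam,px):
    c=camera_info(cam);K=np.array([[c["fx"],0,c["cx"]],[0,c["fy"],c["cy"]],[0,0,1]])
    u=cv2.undistortPoints(np.array([[px]],float),K,np.array(c["distortion"],float))[0,0]
    T=np.array(c["T"]);return T[:3,3],T[:3,:3]@np.array([u[0],-u[1],-1])
def at_z(cam,px,z):
    o,d=ray(cam,px);return o+d*(z-o[2])/d[2]
def at_d(cam,px,dep):
    o,d=ray(cam,px);return o+d*dep
def cloud(cam,dep,region):
    r,c=np.nonzero(region&(dep>0))
    return np.array([at_d(cam,(a,b),dep[b,a]) for a,b in zip(c,r)])
E
python3 - <<'E'
from h import *
Z=dict(block_mould_center=.042,optic_mould_center=.045,cup_mould_center=.095,plate_top=.012,hotplate_top=.075,tray_floor=.008,brick_top=.064,flask_center=.058,vase_center=.047)
for cam in("top","side"):
    im,d=grab_frame(cam);cv2.imwrite(f"pics/{cam}0.png",im);np.save(f"d_{cam}.npy",d)
    print(cam,np.round(camera_info(cam)["T"],2).tolist())
    for t in THINGS:
        for r in pinpoint(cam,t)[:3]:
            p=r["position"];print(t,round(r["conf"],2),np.round(p,1),at_z(cam,p,Z[t]).round(3))
print(state())
E
```

```text
pics
top [[-0.03, 0.98, -0.18, 0.41], [-1.0, -0.02, 0.02, 0.03], [0.02, 0.19, 0.98, 0.91], [0.0, 0.0, 0.0, 1.0]]
block_mould_center 0.61 [156.8 262.6] [0.431 0.364 0.042]
block_mould_center 0.59 [364.  194.4] [ 0.576 -0.11   0.042]
optic_mould_center 0.94 [363.2 195.2] [ 0.574 -0.108  0.045]
cup_mould_center 0.62 [290.2 275.6] [0.394 0.063 0.095]
cup_mould_center 0.58 [265.8 193.9] [0.572 0.114 0.095]
plate_top 0.89 [160.  262.9] [0.431 0.368 0.012]
hotplate_top 0.7 [272.8 195.6] [0.571 0.101 0.075]
tray_floor 0.68 [359.4 198.7] [ 0.572 -0.104  0.008]
brick_top 0.69 [478.4 240.4] [ 0.461 -0.359  0.064]
flask_center 0.84 [325.1 137.6] [ 0.712 -0.022  0.058]
flask_center 0.35 [178.1 145.3] [0.7   0.322 0.058]
vase_center 0.96 [178.8 145.5] [0.703 0.324 0.047]
side [[-0.99, 0.05, -0.1, 0.45], [-0.11, -0.48, 0.87, 0.88], [-0.01, 0.87, 0.48, 0.59], [0.0, 0.0, 0.0, 1.0]]
block_mould_center 0.95 [373.1 343.5] [0.426 0.368 0.042]
optic_mould_center 0.61 [315.7 195.5] [ 0.576 -0.111  0.045]
cup_mould_center 0.83 [386.2 245.5] [0.405 0.167 0.095]
cup_mould_center 0.6 [306.2 224.9] [0.569 0.109
[... 327 characters left out ...]
0, 'joint_pos': array([ 1.20202967e+00,  5.26856354e-02,  1.61286739e+00, -9.28557129e-06,
        1.47596614e+00, -1.19003353e-01]), 'joint_vel': array([ 0.00107466,  0.00081738,  0.00011177, -0.00152039, -0.0028227 ,
       -0.00019689]), 'joint_efforts': array([-3.10141577e-04, -3.93673325e+01, -3.70486915e+01, -2.07849221e-04,
        1.02986721e-04,  5.17475215e-06]), 'tool_pos': array([0.15448988, 0.60560993, 0.23133199]), 'tool_rot': array([1.33577426e-05, 1.24556872e-01, 9.92212469e-01, 3.45399133e-05]), 'contact_force': array([ 0.34910094,  0.83122278, -1.33821382]), 'ft_torque': array([ 0.00027679, -0.07902886, -0.05115881]), 'grasp_force': 0.0, 'gripper_width': 0.9987445430409829}
```

View pics/top0.png

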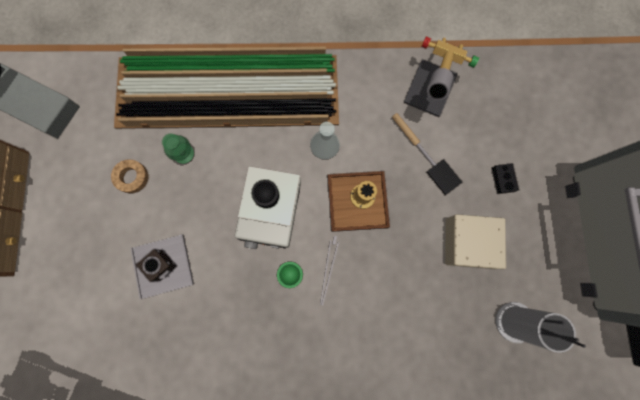

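View pics/side0.png

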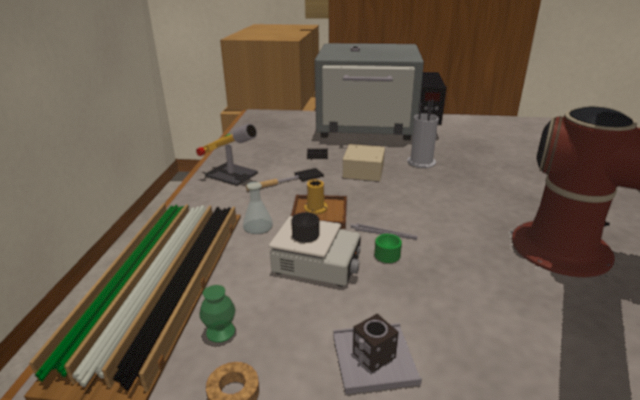

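The top view shows the cup at (265,192), the optic at (366,190), the block, turned, at (155,264) and the brick at (478,242). The flask is at (325,140), the vase at (178,148) and the green look-alike at (290,275). Next I measure from depth.

```bash
cat > m.py <<'E'
from h import *
def full(cam):
    im,d=grab_frame(cam);H,W=d.shape
    c=camera_info(cam);K=np.array([[c["fx"],0,c["cx"]],[0,c["fy"],c["cy"]],[0,0,1]])
    g=np.stack(np.meshgrid(np.arange(W),np.arange(H)),-1).reshape(-1,1,2).astype(float)
    u=cv2.undistortPoints(g,K,np.array(c["distortion"],float))[:,0]
    T=np.array(c["T"]);P=np.c_[u[:,0],-u[:,1],-np.ones(len(u))]*d.reshape(-1,1)
    P=P@T[:3,:3].T+T[:3,3];P[d.ravel()==0]=np.nan
    return im,P.reshape(H,W,3)
def fit(P,x,y,r,z0,z1):
    Q=P.reshape(-1,3);m=(np.hypot(Q[:,0]-x,Q[:,1]-y)<r)&(Q[:,2]>z0)&(Q[:,2]<z1);Q=Q[m]
    if len(Q)<8:return len(Q),
    q=np.float32(Q[:,:2]*1000);rc=cv2.minAreaRect(q);ci=cv2.minEnclosingCircle(q)
    return len(Q),"zmed",round(float(np.median(Q[:,2])),4),"rect",np.round(rc[0],1),np.round(rc[1],1),round(rc[2],1),"circ",np.round(ci[0],1),round(ci[1],1)
E
python3 - <<'E'
from m import *
for cam in("top","side"):
    im,P=full(cam);print(cam)
    for n,a in dict(bench=(.35,-.15,.05,-.02,.02),block=(.43,.368,.055,.064,.085),blockall=(.43,.368,.055,.03,.085),optic=(.574,-.108,.06,.074,.1),opticfoot=(.574,-.108,.045,.0125,.1),cup=(.57,.108,.06,.105,.13),cupall=(.57,.108,.06,.085,.13),plate=(.43,.367,.1,.007,.025),hot=(.571,.102,.1,.066,.082),tray=(.57,-.107,.11,.005,.024),brick=(.456,-.362,.1,.055,.075),green=(.394,.05,.06,.02,.1)).items():
        print(n,*fit(P,*a))
im=cv2.imread("pics/top0.png");im2=cv2.imread("pics/side0.png")
a=cv2.resize(im[225:305,115:205],None,fx=5,fy=5,interpolation=2);b=cv2.resize(im2[305:395,325:425],None,fx=4,fy=4,interpolation=2)
h=max(a.shape[0],b.shape[0]);f=lambda i:cv2.copyMakeBorder(i,0,h-i.shape[0],0,0,0)
o=np.hstack([f(a),f(b)]);o=cv2.resize(o,None,fx=.9,fy=.9);cv2.imwrite("pics/blk.png",o);print(o.shape)
E
```

```text
top
bench 1461 zmed 0.0013 rect [ 350.3 -150.5] [98.2 98.2] 44.3 circ [ 350. -150.] 50.0
block 650 zmed 0.0727 rect [428.5 365. ] [59.1 54.6] 40.8 circ [425.7 362.6] 36.6
blockall 857 zmed 0.0719 rect [425.5 362.5] [66.8 54.6] 40.8 circ [425.7 362.6] 36.6
optic 302 zmed 0.0834 rect [ 577.9 -110.1] [42. 43.] 61.3 circ [ 577.8 -110.2] 22.0
opticfoot 546 zmed 0.0812 rect [ 576.1 -106. ] [62.  50.6] 48.5 circ [ 581.1 -105.9] 35.1
cup 342 zmed 0.1149 rect [571.1 115.1] [58.1 57.6] 44.0 circ [571.6 115.2] 29.7
cupall 651 zmed 0.1065 rect [571. 115.] [58.3 57.6] 44.0 circ [571.5 115.1] 29.8
plate 2030 zmed 0.0128 rect [424.  363.7] [122.3 123. ] 13.4 circ [424.4 363.3] 84.9
hot 2110 zmed 0.0759 rect [572.4 110.2] [120.3 120.8] 78.6 circ [572.6 109.1] 82.5
tray 2982 zmed 0.0101 rect [ 570.4 -108.6] [204.9 184.3] 85.9 circ [ 565.9 -111.2] 108.5
brick 2601 zmed 0.0655 rect [ 459.4 -361.1] [114.4 115.2] 83.9 circ [ 459.6 -362. ] 78.4
green 520 zmed 0.0344 rect [396.8  67.8] [58.9 56.5] 44.1 circ [396.6  67.9] 29.7
side
bench 559 zmed -0.0009 rect [ 349.4 -149.9] [98.1 96.1] 58.4 circ [ 350.2 -1
[... 251 characters left out ...]
 -107.3] 22.5
opticfoot 573 zmed 0.0502 rect [ 578.2 -103.1] [50.7 59.2] 75.4 circ [ 577.3 -106.6] 30.2
cup 319 zmed 0.1122 rect [571.4 118.3] [59.8 57.9] 48.0 circ [572.3 117.8] 31.0
cupall 675 zmed 0.1041 rect [570.8 118.7] [60.3 59.8] 56.0 circ [570.8 117.9] 31.6
plate 3073 zmed 0.0119 rect [422.7 364.9] [121.  123.6] 14.1 circ [422.8 364.3] 85.1
hot 1360 zmed 0.0738 rect [571.4 112.2] [121.6 120.3] 78.5 circ [571.  114.2] 82.1
tray 1037 zmed 0.0084 rect [559.7 -95.2] [153.6 144. ] 2.6 circ [561.2 -98.8] 97.4
brick 654 zmed 0.0627 rect [ 459.5 -357. ] [119.5 114.1] 83.7 circ [ 461.6 -358.5] 80.1
green 519 zmed 0.033 rect [395.6  69.9] [59.1 60.6] 15.1 circ [394.9  69.5] 31.6
(360, 765, 3)
```

View pics/blk.png

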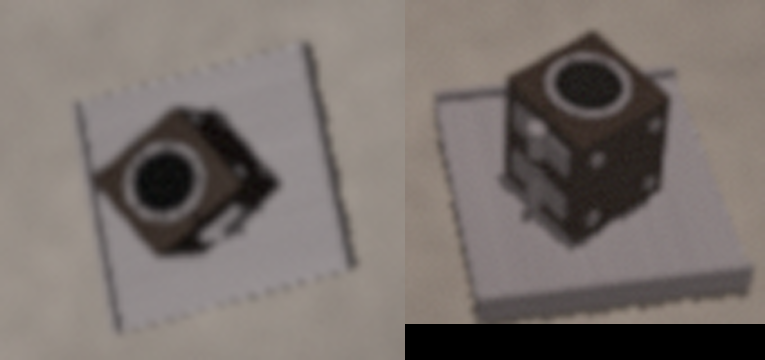

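The block's hinge and strap faces point along azimuth about 42° and 222°, and the riveted plain faces along 132° and -48°, so I grip across -48°. Next I refine the bore, the tray and the glassware.

```bash
python3 - <<'E'
from m import *
print(at_z("top",(150.6,265.4),.072).round(4),at_z("side",(375.5,328),.072).round(4))
for cam in("top","side"):
    im,P=full(cam);Q=P.copy()
    d=np.hypot(Q[...,0]-.578,Q[...,1]+.109);Q[d<.05]=np.nan
    print(cam,"rim",*fit(Q,.568,-.107,.104,.0145,.024))
    for t in("tray_floor","flask_center","vase_center"):
        for r in masks_of(cam,t)[:2]:
            q=P[r["region"]];q=q[~np.isnan(q[:,0])]
            print(t,round(r["conf"],2),r["box"],np.round((q[:,:2].min(0)+q[:,:2].max(0))/2,3),np.round(np.ptp(q,axis=0),3))
            if t=="tray_floor": print(cv2.minAreaRect(np.float32(q[(q[:,2]<.026),:2]*1000)))
E
python3 -m handwheel '[[[0.03,-0.027,0.004,0,0,-7.1],[0.03,-0.027,0.004,0,0,-7.1],[0.03,-0.027,0,0,0,-7.1],[0.03,-0.027,0,0,0,-7.1],[0.03,-0.027,0,0,0,-7.1],[0.03,-0.027,0,0,0,-7.1],[0.03,-0.027,0,0,0,-7.1],[0.03,-0.027,0,0,0,-7.1],[0.03,-0.025,0,0,0,-7.1],[0,0,0,0,0,-7.1],[0,0,0,0,0,-7.1],[0,0,0,0,0,-7.1],[0,0,0,0,0,-7.1],[0,0,0,0,0,-7.1],[0,0,0,0,0,-7.1],[0,0,0,0,0,-7.1],[0,0,0,0,0,-7.1],[0,0,0,0,0,-3],[0,0,0,0,0,0]]]' 1
```

```text
[0.4243 0.3651 0.072 ] [0.4237 0.3635 0.072 ]
top rim 755 zmed 0.0189 rect [567.4 -98.6] [140.6 140.1] 2.3 circ [566.8 -97.9] 97.7
tray_floor 0.76 [326.7, 169.6, 66.1, 61.1] [ 0.567 -0.098] [0.144 0.144 0.024]
((567.433837890625, -98.5400161743164), (140.64962768554688, 139.82424926757812), 2.137920618057251)
flask_center 0.81 [309.3, 123.6, 31.0, 34.4] [ 0.715 -0.024] [0.078 0.074 0.123]
flask_center 0.27 [235.1, 169.2, 65.5, 78.6] [0.555 0.118] [0.196 0.153 0.083]
vase_center 0.56 [161.5, 133.0, 32.2, 29.4] [0.709 0.339] [0.087 0.086 0.101]
side rim 240 zmed 0.0167 rect [566.7 -96.6] [139.8 142.5] 2.2 circ [566.9 -97.8] 96.6
tray_floor 0.94 [290.2, 192.5, 55.0, 35.0] [ 0.566 -0.029] [0.144 0.283 0.115]
((566.7854614257812, -95.74854278564453), (139.8561553955078, 144.7876739501953), 2.0303971767425537)
vase_center 0.83 [197.4, 282.1, 35.8, 57.0] [0.714 0.284] [0.1   0.155 0.098]
time: 3.08
tool_pos: [0.4245, 0.3646, 0.2394]
tool_rot: [0.0, 0.934, 0.358, 0.0]
contact_force: [-0.0, 0.4, 0.1]
gripper_width: 0.999
grasp_force: 0.0
```

```bash
python3 -m handwheel '[[[0,0,-0.035,0,0,0],[0,0,-0.035,0,0,0],[0,0,-0.035,0,0,0],[0,0,-0.035,0,0,0],[0,0,-0.028,0,0,0],[0,0,-0.02,0,0,0],[0,0,-0.015,0,0,0],[0,0,-0.01,0,0,0],[0,0,0,0,0,0],[0,0,0,0,0,0]]]' 1
python3 -m handwheel '[[[0,0,0,0,0,0],[0,0,0,0,0,0],[0,0,0,0,0,0],[0,0,0,0,0,0],[0,0,0,0,0,0],[0,0,0,0,0,0],[0,0,0,0,0,0],[0,0,0,0,0,0],[0,0,0,0,0,0],[0,0,0,0,0,0]]]' 0
python3 - <<'E'
from h import *
im,d=grab_frame("side");cv2.imwrite("pics/g1.png",im[200:400,250:500]);print(state()["contact_force"])
E
```

```text
time: 3.92
tool_pos: [0.4245, 0.3646, 0.0264]
tool_rot: [0.0, 0.933, 0.359, -0.0]
contact_force: [0.6, -0.4, 0.6]
gripper_width: 1.002
grasp_force: 0.0
time: 4.75
tool_pos: [0.4257, 0.3653, 0.028]
tool_rot: [-0.0, 0.934, 0.358, 0.001]
contact_force: [0.2, -0.6, 6.5]
gripper_width: 0.604
grasp_force: 64.2
[-0.62519301 -0.75367957  5.01785912]
```

View pics/g1.png

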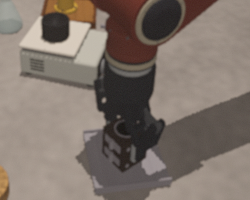

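The block is held across its plain faces, with 51 mm between the pads. I lift it and carry it to the brick.

```bash
python3 -m handwheel '[[[0,0,0.01,0,0,0],[0,0,0.02,0,0,0],[0,0,0.035,0,0,0],[0,0,0.035,0,0,0],[0,0,0.035,0,0,0],[0,0,0.035,0,0,0],[0,0,0.03,0,0,0],[0,0,0.015,0,0,0],[0,0,0,0,0,0]]]' 0
python3 -m handwheel '[[[0.002,-0.02,0,0,0,0],[0.002,-0.034,0,0,0,0],[0.002,-0.04,0,0,0,0],[0.002,-0.04,0,0,0,0],[0.002,-0.04,0,0,0,0],[0.002,-0.04,0,0,0,0],[0.002,-0.04,0,0,0,0],[0.002,-0.04,0,0,0,0],[0.002,-0.04,0,0,0,0],[0.002,-0.04,0,0,0,0],[0.002,-0.04,0,0,0,0],[0.002,-0.04,0,0,0,0],[0.002,-0.04,0,0,0,0],[0.002,-0.04,0,0,0,0],[0.002,-0.04,0,0,0,0],[0.002,-0.04,0,0,0,0],[0.002,-0.04,0,0,0,0],[0.001,-0.04,0,0,0,0],[0,-0.03,0,0,0,0],[0,0,0,0,0,0]]]' 0
```

```text
time: 5.55
tool_pos: [0.4257, 0.3655, 0.246]
tool_rot: [-0.001, 0.934, 0.358, 0.003]
contact_force: [0.8, 0.7, -4.0]
gripper_width: 0.602
grasp_force: 64.1
time: 7.22
tool_pos: [0.4574, -0.3635, 0.2375]
tool_rot: [-0.001, 0.935, 0.356, -0.002]
contact_force: [-0.2, 0.5, -4.6]
gripper_width: 0.602
grasp_force: 65.0
```

```bash
python3 -m handwheel '[[[0.002,0.0045,-0.02,0,0,0],[0,0,-0.03,0,0,0],[0,0,-0.03,0,0,0],[0,0,-0.03,0,0,0],[0,0,-0.02,0,0,0],[0,0,-0.013,0,0,0],[0,0,-0.008,0,0,0],[0,0,0,0,0,0],[0,0,0,0,0,0],[0,0,0,0,0,0]]]' 0
```

```text
time: 8.05
tool_pos: [0.4625, -0.3557, 0.0921]
tool_rot: [0.001, 0.934, 0.358, 0.001]
contact_force: [0.1, -0.1, -4.1]
gripper_width: 0.596
grasp_force: 64.9
```

```bash
python3 -m handwheel '[[[0,0,-0.003,0,0,0],[0,0,-0.003,0,0,0],[0,0,-0.002,0,0,0],[0,0,0,0,0,0],[0,0,0,0,0,0]]]' 0; python3 -m handwheel '[[[0,0,-0.0015,0,0,0],[0,0,-0.0015,0,0,0],[0,0,0,0,0,0],[0,0,0,0,0,0]]]' 0
```

```text
time: 8.47
tool_pos: [0.4614, -0.3548, 0.0821]
tool_rot: [-0.0, 0.934, 0.358, -0.0]
contact_force: [1.2, -0.3, -4.9]
gripper_width: 0.598
grasp_force: 64.9
time: 8.8
tool_pos: [0.4617, -0.3552, 0.0801]
tool_rot: [0.0, 0.934, 0.358, 0.0]
contact_force: [-1.9, 0.4, 0.8]
gripper_width: 0.601
grasp_force: 65.2
```

Contact at 0.080, as expected. I open the gripper, rise, and go over to the cup.

```bash
python3 -m handwheel '[[[0,0,0,0,0,0],[0,0,0,0,0,0],[0,0,0,0,0,0],[0,0,0,0,0,0],[0,0,0,0,0,0]]]' 1; python3 -m handwheel '[[[0,0,0.015,0,0,0],[0,0,0.03,0,0,0],[0,0,0.035,0,0,0],[0,0,0.035,0,0,0],[0,0,0.035,0,0,0],[0,0,0.01,0,0,0],[0.005,0.035,0,0,0,7],[0.01,0.039,0,0,0,7],[0.01,0.039,0,0,0,7],[0.01,0.039,0,0,0,7],[0.01,0.039,0,0,0,7],[0.01,0.039,0,0,0,7],[0.01,0.039,0,0,0,7],[0.01,0.039,0,0,0,7],[0.01,0.039,0,0,0,5.5],[0.01,0.039,0,0,0,0],[0.01,0.039,0,0,0,0],[0.005,0.039,0,0,0,0],[0,0.007,0,0,0,0],[0,0,0,0,0,0]]]' 1
python3 - <<'E'
from m import *
for cam in("top","side"):
    im,P=full(cam);cv2.imwrite(f"pics/p1{cam}.png",im);print(cam,fit(P,.46,-.356,.055,.115,.14))
s=state();q=s["tool_rot"];print(s["tool_pos"],2*np.degrees(np.arctan2(q[2],q[1]))-90,s["joint_pos"])
E
```

```text
time: 9.22
tool_pos: [0.4617, -0.3551, 0.0795]
tool_rot: [0.0, 0.934, 0.358, 0.0]
contact_force: [0.6, -0.3, 0.1]
gripper_width: 0.999
grasp_force: 0.0
time: 10.88
tool_pos: [0.5712, 0.1184, 0.2385]
tool_rot: [-0.0, 0.618, 0.787, -0.0]
contact_force: [0.3, -0.4, 0.3]
gripper_width: 1.005
grasp_force: 0.0
top (696, 'zmed', 0.1255, 'rect', array([ 463.5, -354.1]), array([58.1, 52.9]), 39.4, 'circ', array([ 461.2, -355.8]), 35.8)
side (172, 'zmed', 0.1225, 'rect', array([ 460.9, -352.8]), array([59.1, 54.4]), 41.6, 'circ', array([ 458.7, -352.2]), 37.2)
[0.57126367 0.11564627 0.23875683] 13.510097763100049 [ 7.24375563e-02 -5.06295097e-02  1.70386375e+00 -7.24320293e-04
  1.48919489e+00 -1.63298790e-01]
```

View pics/p1top.png

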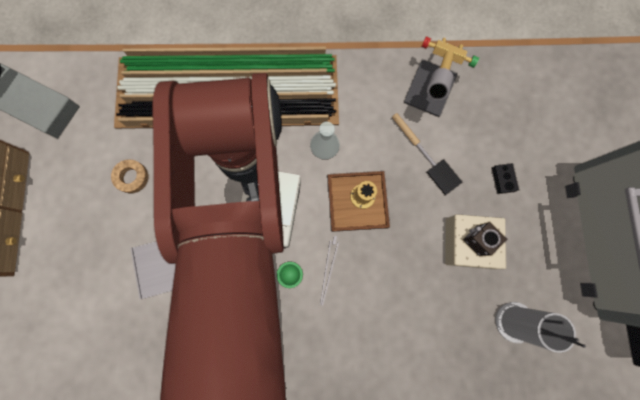

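The block stands upright on the brick at (485,238), and the tool is over the cup. I descend and close.

```bash
python3 -m handwheel '[[[0,0.001,-0.02,0,0,0],[0,0,-0.03,0,0,0],[0,0,-0.03,0,0,0],[0,0,-0.03,0,0,0],[0,0,-0.025,0,0,0],[0,0,-0.015,0,0,0],[0,0,-0.008,0,0,0],[0,0,0,0,0,0],[0,0,0,0,0,0],[0,0,0,0,0,0]]]' 1
python3 -m handwheel '[[[0,0,0,0,0,0],[0,0,0,0,0,0],[0,0,0,0,0,0],[0,0,0,0,0,0],[0,0,0,0,0,0],[0,0,0,0,0,0],[0,0,0,0,0,0],[0,0,0,0,0,0]]]' 0
```

```text
time: 11.82
tool_pos: [0.5728, 0.1165, 0.0832]
tool_rot: [0.001, 0.62, 0.785, 0.001]
contact_force: [-0.3, 0.9, 0.5]
gripper_width: 1.003
grasp_force: 0.0
time: 12.48
tool_pos: [0.5728, 0.1172, 0.0832]
tool_rot: [0.001, 0.619, 0.785, 0.001]
contact_force: [-1.4, -0.5, 6.5]
gripper_width: 0.691
grasp_force: 65.6
```

```bash
python3 -m handwheel '[[[0,0,0.01,0,0,0],[0,0,0.02,0,0,0],[0,0,0.03,0,0,0],[0,0,0.03,0,0,0],[0,0,0.02,0,0,0],[-0.01,0.017,0.01,0,0,0],[-0.019,0.0315,0,0,0,0],[-0.019,0.0315,0,0,0,0],[-0.019,0.0315,0,0,0,0],[-0.019,0.0315,0,0,0,0],[-0.019,0.0315,0,0,0,0],[-0.019,0.0315,0,0,0,0],[-0.015,0.025,0,0,0,0],[-0.01,0.0165,-0.02,0,0,0],[0,0,-0.03,0,0,0],[0,0,-0.03,0,0,0],[0,0,-0.02,0,0,0],[0,0,0,0,0,0],[0,0,0,0,0,0],[0,0,0,0,0,0]]]' 0
```

```text
time: 14.15
tool_pos: [0.4232, 0.365, 0.1029]
tool_rot: [0.0, 0.619, 0.785, 0.001]
contact_force: [0.9, 0.4, -1.2]
gripper_width: 0.683
grasp_force: 65.0
```

```bash
python3 -m handwheel '[[[0,0,-0.02,0,0,0],[0,0,-0.025,0,0,0],[0,0,-0.018,0,0,0],[0,0,-0.01,0,0,0],[0,0,-0.004,0,0,0],[0,0,0,0,0,0],[0,0,0,0,0,0],[0,0,0,0,0,0]]]' 0;  python3 -m handwheel '[[[0,0,-0.0015,0,0,0],[0,0,-0.0015,0,0,0],[0,0,0,0,0,0],[0,0,0,0,0,0]]]' 0
```

```text
time: 14.82
tool_pos: [0.4238, 0.3654, 0.0263]
tool_rot: [0.001, 0.619, 0.785, 0.002]
contact_force: [0.7, 0.9, -0.8]
gripper_width: 0.679
grasp_force: 65.0
time: 15.15
tool_pos: [0.4225, 0.3646, 0.0214]
tool_rot: [-0.0, 0.619, 0.785, 0.0]
contact_force: [-0.1, 0.4, -1.7]
gripper_width: 0.69
grasp_force: 65.0
```

```bash
python3 -m handwheel '[[[0,0,-0.001,0,0,0],[0,0,-0.001,0,0,0],[0,0,0,0,0,0],[0,0,0,0,0,0],[0,0,0,0,0,0]]]' 0
```

```text
time: 15.57
tool_pos: [0.4227, 0.3648, 0.0202]
tool_rot: [0.0, 0.619, 0.785, 0.0]
contact_force: [-3.4, -2.3, 4.7]
gripper_width: 0.683
grasp_force: 65.8
```

```bash
python3 -m handwheel '[[[0,0,0,0,0,0],[0,0,0,0,0,0],[0,0,0,0,0,0],[0,0,0,0,0,0],[0,0,0,0,0,0]]]' 1; python3 -m handwheel '[[[0,0,0.015,0,0,0],[0,0,0.03,0,0,0],[0,0,0.04,0,0,0],[0,0,0.04,0,0,0],[0,0,0.04,0,0,0],[0.006,-0.018,0.04,0,0,0],[0.0125,-0.038,0.01,0,0,0],[0.0125,-0.038,0,0,0,0],[0.0125,-0.038,0,0,0,0],[0.0125,-0.038,0,0,0,0],[0.0125,-0.038,0,0,0,0],[0.0125,-0.038,0,0,0,0],[0.0125,-0.038,0,0,0,0],[0.0125,-0.038,0,0,0,0],[0.0125,-0.038,0,0,0,0],[0.0125,-0.038,0,0,0,0],[0.0125,-0.038,0,0,0,0],[0.0125,-0.038,0,0,0,0],[0.011,-0.038,0,0,0,0],[0,0,0,0,0,0]]]' 1
python3 - <<'E'
from m import *
for cam in("top","side"):
    im,P=full(cam);cv2.imwrite(f"pics/p2{cam}.png",im);print(cam,fit(P,.423,.365,.05,.042,.07))
E
```

```text
time: 15.98
tool_pos: [0.4225, 0.3646, 0.0192]
tool_rot: [-0.0, 0.619, 0.785, -0.0]
contact_force: [0.1, 0.0, 0.2]
gripper_width: 1.002
grasp_force: 0.0
time: 17.65
tool_pos: [0.59, -0.1526, 0.2315]
tool_rot: [0.001, 0.622, 0.783, -0.001]
contact_force: [-0.4, 0.9, 0.5]
gripper_width: 1.004
grasp_force: 0.0
top (358, 'zmed', 0.0513, 'rect', array([424.5, 362.3]), array([57.6, 60.6]), 11.6, 'circ', array([424.2, 362.9]), 31.7)
side (638, 'zmed', 0.0505, 'rect', array([422.3, 365.5]), array([59.4, 58.7]), 13.7, 'circ', array([422.5, 365. ]), 30.4)
```

View pics/p2side.png

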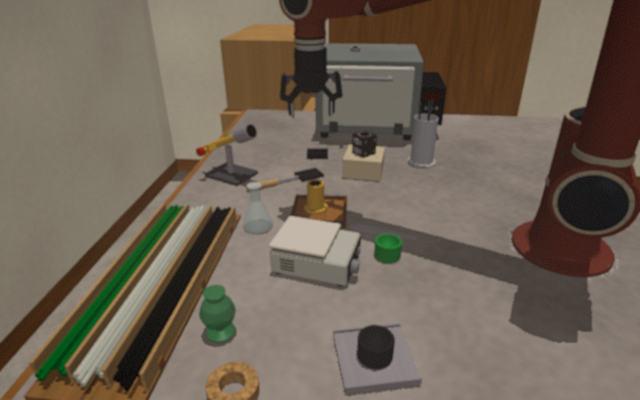

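The cup stands centred on the plate at (375,345). I overshot the optic sideways, so I correct above it.

```bash
python3 -m handwheel '[[[-0.006,0.02,0,0,0,0],[-0.006,0.022,0,0,0,0],[0,0,0,0,0,0],[0,0,0,0,0,0],[0,0,0,0,0,0]]]' 1
```

```text
time: 18.17
tool_pos: [0.5771, -0.1035, 0.2321]
tool_rot: [0.0, 0.619, 0.786, -0.0]
contact_force: [-0.1, -0.2, 0.1]
gripper_width: 0.999
grasp_force: 0.0
```

```bash
python3 -m handwheel '[[[0,-0.004,-0.02,0,0,0],[0,0,-0.03,0,0,0],[0,0,-0.035,0,0,0],[0,0,-0.035,0,0,0],[0,0,-0.03,0,0,0],[0,0,-0.025,0,0,0],[0,0,-0.015,0,0,0],[0,0,-0.009,0,0,0],[0,0,0,0,0,0],[0,0,0,0,0,0],[0,0,0,0,0,0]]]' 1
python3 -m handwheel '[[[0,0,0,0,0,0],[0,0,0,0,0,0],[0,0,0,0,0,0],[0,0,0,0,0,0],[0,0,0,0,0,0],[0,0,0,0,0,0],[0,0,0,0,0,0],[0,0,0,0,0,0],[0,0,0,0,0,0],[0,0,0,0,0,0]]]' 0
```

```text
time: 19.08
tool_pos: [0.5785, -0.1089, 0.0347]
tool_rot: [0.001, 0.619, 0.785, 0.001]
contact_force: [0.9, 0.8, 0.0]
gripper_width: 0.999
grasp_force: 0.0
time: 19.92
tool_pos: [0.5778, -0.1086, 0.0341]
tool_rot: [0.001, 0.619, 0.785, 0.0]
contact_force: [-1.3, -0.7, 6.5]
gripper_width: 0.506
grasp_force: 61.6
```

```bash
python3 -m handwheel '[[[0,0,0.01,0,0,0],[0,0,0.02,0,0,0],[0,0,0.035,0,0,0],[0,0,0.035,0,0,0],[0,0,0.035,0,0,0],[0,0,0.03,0,0,0],[0,0.01,0.02,0,0,0],[-0.001,0.03,0,0,0,0],[-0.001,0.035,0,0,0,0],[-0.001,0.035,0,0,0,0],[-0.001,0.035,0,0,0,0],[-0.001,0.035,0,0,0,0],[-0.001,0.025,0,0,0,0],[0,0.015,-0.01,0,0,0],[0,0,-0.02,0,0,0],[0,0,-0.02,0,0,0],[0,0,-0.02,0,0,0],[0,0,0,0,0,0],[0,0,0,0,0,0],[0,0,0,0,0,0]]]' 0
```

```text
time: 21.58
tool_pos: [0.5713, 0.1116, 0.1485]
tool_rot: [0.0, 0.619, 0.785, 0.0]
contact_force: [0.1, -0.8, -3.9]
gripper_width: 0.503
grasp_force: 62.0
```

```bash
python3 -m handwheel '[[[0,0,-0.015,0,0,0],[0,0,-0.015,0,0,0],[0,0,-0.008,0,0,0],[0,0,-0.004,0,0,0],[0,0,0,0,0,0],[0,0,0,0,0,0],[0,0,0,0,0,0]]]' 0;  python3 -m handwheel '[[[0,0,-0.001,0,0,0],[0,0,-0.001,0,0,0],[0,0,-0.001,0,0,0],[0,0,0,0,0,0],[0,0,0,0,0,0]]]' 0
```

```text
time: 22.17
tool_pos: [0.572, 0.1117, 0.1073]
tool_rot: [0.001, 0.619, 0.785, 0.001]
contact_force: [0.1, -1.0, -4.4]
gripper_width: 0.504
grasp_force: 62.0
time: 22.58
tool_pos: [0.5711, 0.1116, 0.1029]
tool_rot: [-0.0, 0.619, 0.785, -0.0]
contact_force: [-0.7, -0.9, -5.0]
gripper_width: 0.499
grasp_force: 62.0
```

```bash
python3 -m handwheel '[[[0,0,-0.001,0,0,0],[0,0,-0.001,0,0,0],[0,0,0,0,0,0],[0,0,0,0,0,0],[0,0,0,0,0,0]]]' 0
```

```text
time: 23.0
tool_pos: [0.5713, 0.1117, 0.1011]
tool_rot: [0.0, 0.619, 0.785, 0.0]
contact_force: [-0.0, -1.1, -3.5]
gripper_width: 0.503
grasp_force: 62.3
```

```bash
python3 -m handwheel '[[[0,0,-0.001,0,0,0],[0,0,0,0,0,0],[0,0,0,0,0,0],[0,0,0,0,0,0]]]' 0
```

```text
time: 23.33
tool_pos: [0.5714, 0.1117, 0.1011]
tool_rot: [0.0, 0.619, 0.785, 0.0]
contact_force: [-4.4, -0.7, 6.6]
gripper_width: 0.501
grasp_force: 62.6
```

```bash
python3 -m handwheel '[[[0,0,0,0,0,0],[0,0,0,0,0,0],[0,0,0,0,0,0],[0,0,0,0,0,0],[0,0,0,0,0,0]]]' 1; python3 -m handwheel '[[[0,0,0.015,0,0,0],[0,0,0.03,0,0,0],[0,0,0.04,0,0,0],[0,0,0.04,0,0,0],[0,0,0.02,0,0,0],[-0.006,-0.019,0,0,0,-7],[-0.0091,-0.039,0,0,0,-7],[-0.0091,-0.039,0,0,0,-7],[-0.0091,-0.039,0,0,0,-7],[-0.0091,-0.039,0,0,0,-7],[-0.0091,-0.039,0,0,0,-7],[-0.0091,-0.039,0,0,0,-7],[-0.0091,-0.039,0,0,0,-7],[-0.0091,-0.039,0,0,0,-5.5],[-0.0091,-0.039,0,0,0,0],[-0.0091,-0.039,0,0,0,0],[-0.0091,-0.039,0,0,0,0],[-0.003,-0.019,0,0,0,0],[0,0,0,0,0,0],[0,0,0,0,0,0]]]' 1
python3 - <<'E'
from m import *
for cam in("top","side"):
    im,P=full(cam);cv2.imwrite(f"pics/p3{cam}.png",im);print(cam,fit(P,.571,.111,.05,.142,.17),fit(P,.571,.111,.045,.079,.17))
E
```

```text
time: 23.75
tool_pos: [0.5713, 0.1116, 0.0999]
tool_rot: [0.0, 0.619, 0.785, 0.0]
contact_force: [-0.7, 0.3, 0.2]
gripper_width: 1.001
grasp_force: 0.0
time: 25.42
tool_pos: [0.4616, -0.3562, 0.2446]
tool_rot: [-0.0, 0.934, 0.357, 0.0]
contact_force: [0.1, 0.9, -0.7]
gripper_width: 0.996
grasp_force: 0.0
top (354, 'zmed', 0.1502, 'rect', array([572.8, 110. ]), array([41.3, 43.8]), 88.5, 'circ', array([572.8, 110. ]), 22.1) (634, 'zmed', 0.1484, 'rect', array([565.3, 105.8]), array([60.5, 77. ]), 12.4, 'circ', array([567.8, 106.4]), 42.9)
side (229, 'zmed', 0.1479, 'rect', array([571.6, 112.8]), array([40.7, 42.9]), 8.7, 'circ', array([571.8, 111.8]), 22.9) (904, 'zmed', 0.1169, 'rect', array([569.9, 116. ]), array([58. , 52.5]), 22.2, 'circ', array([570.3, 112.6]), 30.7)
```

View pics/p3side.png

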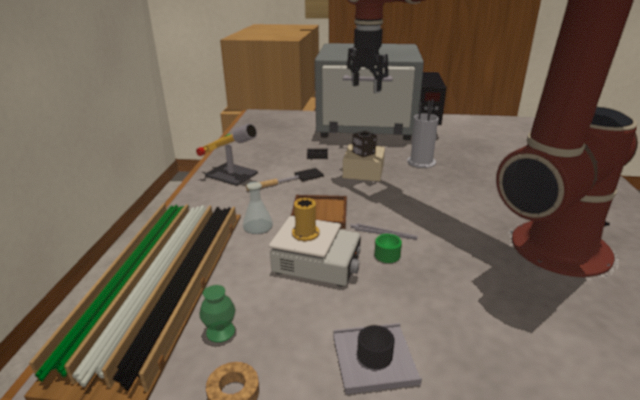

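The optic stands upright on the hotplate at (305,220). I pick the block off the brick.

```bash
python3 -m handwheel '[[[0,0.001,-0.02,0,0,0],[0,0,-0.03,0,0,0],[0,0,-0.035,0,0,0],[0,0,-0.03,0,0,0],[0,0,-0.025,0,0,0],[0,0,-0.015,0,0,0],[0,0,-0.01,0,0,0],[0,0,0,0,0,0],[0,0,0,0,0,0],[0,0,0,0,0,0]]]' 1
python3 -m handwheel '[[[0,0,0,0,0,0],[0,0,0,0,0,0],[0,0,0,0,0,0],[0,0,0,0,0,0],[0,0,0,0,0,0],[0,0,0,0,0,0],[0,0,0,0,0,0],[0,0,0,0,0,0],[0,0,0,0,0,0],[0,0,0,0,0,0]]]' 0
```

```text
time: 26.35
tool_pos: [0.4632, -0.3547, 0.0818]
tool_rot: [0.001, 0.933, 0.359, 0.001]
contact_force: [0.4, -0.6, 0.7]
gripper_width: 1.002
grasp_force: 0.0
time: 27.18
tool_pos: [0.4626, -0.3549, 0.0814]
tool_rot: [0.001, 0.934, 0.358, 0.0]
contact_force: [-1.3, 0.6, 6.0]
gripper_width: 0.603
grasp_force: 64.4
```

```bash
python3 -m handwheel '[[[0,0,0.01,0,0,0],[0,0,0.02,0,0,0],[0,0,0.03,0,0,0],[0,0,0.03,0,0,0],[0.006,0.015,0.02,0,0,-3],[0.0125,0.031,0,0,0,-6],[0.0125,0.031,0,0,0,-6],[0.0125,0.031,0,0,0,-6],[0.0125,0.031,0,0,0,-6],[0.0125,0.031,0,0,0,-6],[0.0125,0.031,0,0,0,-5],[0.0125,0.031,0,0,0,-2],[0.0105,0.0255,0,0,0,0],[0,0,-0.02,0,0,0],[0,0,-0.03,0,0,0],[0,0,-0.03,0,0,0],[0,0,-0.02,0,0,0],[0,0,0,0,0,0],[0,0,0,0,0,0],[0,0,0,0,0,0]]]' 0
```

```text
time: 28.85
tool_pos: [0.5666, -0.0971, 0.0911]
tool_rot: [0.0, 1.0, 0.017, 0.001]
contact_force: [0.7, -0.2, -3.9]
gripper_width: 0.603
grasp_force: 64.1
```

```bash
python3 -m handwheel '[[[0,0,-0.02,0,0,0],[0,0,-0.02,0,0,0],[0,0,-0.013,0,0,0],[0,0,-0.006,0,0,0],[0,0,0,0,0,0],[0,0,0,0,0,0],[0,0,0,0,0,0]]]' 0;  python3 -m handwheel '[[[0,0,-0.001,0,0,0],[0,0,-0.001,0,0,0],[0,0,-0.001,0,0,0],[0,0,0,0,0,0],[0,0,0,0,0,0],[0,0,0,0,0,0]]]' 0
```

```text
time: 29.43
tool_pos: [0.5673, -0.0972, 0.0326]
tool_rot: [0.0, 1.0, 0.017, 0.001]
contact_force: [0.3, 1.1, -3.1]
gripper_width: 0.6
grasp_force: 64.3
time: 29.93
tool_pos: [0.566, -0.0968, 0.0279]
tool_rot: [0.0, 1.0, 0.017, -0.0]
contact_force: [0.7, 0.3, -5.0]
gripper_width: 0.606
grasp_force: 64.3
```

```bash
python3 -m handwheel '[[[0,0,-0.001,0,0,0],[0,0,-0.001,0,0,0],[0,0,0,0,0,0],[0,0,0,0,0,0],[0,0,0,0,0,0]]]' 0;python3 -m handwheel '[[[0,0,-0.001,0,0,0],[0,0,0,0,0,0],[0,0,0,0,0,0],[0,0,0,0,0,0]]]' 0
```

```text
time: 30.35
tool_pos: [0.566, -0.0968, 0.0259]
tool_rot: [-0.0, 1.0, 0.017, -0.0]
contact_force: [-0.1, 0.3, -5.2]
gripper_width: 0.6
grasp_force: 64.3
time: 30.68
tool_pos: [0.5664, -0.0969, 0.0254]
tool_rot: [0.0, 1.0, 0.017, 0.0]
contact_force: [-0.1, 1.6, -0.2]
gripper_width: 0.599
grasp_force: 64.4
```

```bash
python3 -m handwheel '[[[0,0,0,0,0,0],[0,0,0,0,0,0],[0,0,0,0,0,0],[0,0,0,0,0,0],[0,0,0,0,0,0]]]' 1; python3 -m handwheel '[[[0,0,0.015,0,0,0],[0,0,0.03,0,0,0],[0,0,0.04,0,0,0],[0,0,0.04,0,0,0],[0,0,0.04,0,0,0],[0,0,0.04,0,0,0],[-0.01,-0.03,0.02,0,0,0],[-0.01,-0.035,0,0,0,0],[-0.01,-0.035,0,0,0,0],[-0.01,-0.035,0,0,0,0],[-0.01,-0.035,0,0,0,0],[-0.01,-0.035,0,0,0,0],[-0.01,-0.035,0,0,0,0],[-0.01,-0.035,0,0,0,0],[-0.01,-0.02,0,0,0,0],[0,0,0,0,0,0],[0,0,0,0,0,0],[0,0,0,0,0,0],[0,0,0,0,0,0]]]' 1
python3 - <<'E'
from m import *
for cam in("top","side"):
    im,P=full(cam);cv2.imwrite(f"pics/p4{cam}.png",im)
    print(cam,fit(P,.567,-.097,.055,.06,.09),fit(P,.423,.365,.05,.042,.07),fit(P,.571,.111,.05,.142,.17))
    for t in("flask_center","vase_center"):print([(round(r["conf"],2),np.round(r["position"],1)) for r in pinpoint(cam,t)])
cv2.imwrite("pics/p4.png",np.vstack([cv2.imread("pics/p4top.png")[90:300,100:560],cv2.imread("pics/p4side.png")[100:390,40:500]]))
E
```

```text
time: 31.1
tool_pos: [0.5663, -0.0969, 0.0253]
tool_rot: [0.0, 1.0, 0.017, 0.0]
contact_force: [0.1, -0.0, 0.0]
gripper_width: 1.001
grasp_force: 0.0
time: 32.68
tool_pos: [0.4766, -0.3907, 0.25]
tool_rot: [-0.0, 1.0, 0.018, 0.0]
contact_force: [-0.6, -0.4, 0.2]
gripper_width: 1.001
grasp_force: 0.0
top (529, 'zmed', 0.0693, 'rect', array([567.5, -97. ]), array([57.7, 51.9]), 1.3, 'circ', array([564.2, -97.1]), 35.2) (364, 'zmed', 0.0513, 'rect', array([424.4, 362.9]), array([57.8, 61.5]), 9.6, 'circ', array([425. , 362.8]), 31.2) (353, 'zmed', 0.1502, 'rect', array([571.9, 110.1]), array([42.8, 41.3]), 76.5, 'circ', array([571.9, 110.2]), 22.0)
[(0.59, array([321.7, 138.9])), (0.38, array([159.3, 267. ])), (0.18, array([173.6, 145.1]))]
[(0.64, array([174.4, 147. ]))]
side (252, 'zmed', 0.0666, 'rect', array([563.8, -93.4]), array([51.8, 56.5]), 2.1, 'circ', array([563.5, -94.2]), 35.1) (630, 'zmed', 0.0504, 'rect', array([422.6, 365.4]), array([59. , 59.4]), 10.3, 'circ', array([422.7, 364.8]), 30.9) (228, 'zmed', 0.1479, 'rect', array([571.6, 112.6]), array([40.7, 43.9]), 7.8, 'circ', array([571.6, 111.9]), 23.5)
[(0.96, array([256.9, 205.5]))]
[(0.76, array([215. , 311.7]))]
```

View pics/p4.png

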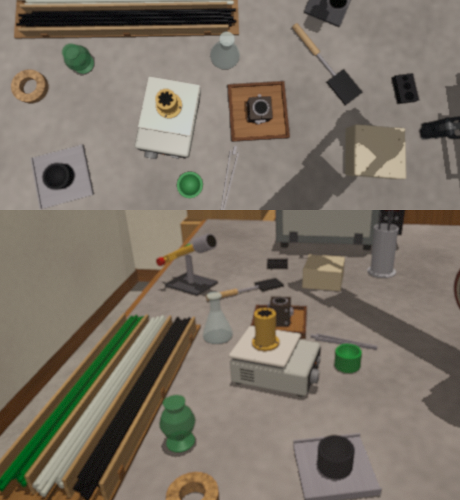

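All three moulds stand upright and centred: the cup on the plate (58,176), the optic on the hotplate (167,102) and the block in the tray (260,109). The brick is empty, and the flask and vase haven't moved.

```bash
python3 -c "from plant import job_done;print(job_done())"
```

```text
the job is handed in; nothing more can be done
None
```

The changeover is done and handed in at about 33 s: the cup mould is on the blowing plate, the optic mould on the hotplate and the block mould in the tray, all upright and centred, with the brick empty and the flask and vase still standing where they were.

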